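Show the trimmed green board to the inspection camera

ROBOT

A 6-joint arm with a two-finger parallel gripper is mounted at the origin on the work surface. World frame = base frame: x ahead of the robot, y to its left, z up, the work surface at z = 0. Lengths are in m, angles in rad, forces in N, time in s.
With the tool pointing down it reaches from about 0.35 to 0.775 m from the base axis. Payload 7.3 kg.
Tool frame: the origin (TCP) lies between the finger pads; the fingertips stand robot.tcp_to_tips ahead of it and the grasp point (between the pads) lies 2 mm behind it (robot.tcp_to_tips is the distance from the TCP to the fingertips, in m); y points along the fingers, x is the direction in which the jaws open and shut, and the axes are right-handed (so a half turn about y gives the same grasp; the last joint's range is limited). The gripper opens to 92 mm and grips with 3 to 60 N. Pads are 19 mm wide; open, the fingers measure 130 mm over their backs; the gripper's body (75 mm by 190 mm) begins 47 mm behind the grasp point.
Start: joints at [-1.249, 0.342, 1.524, -0, 1.275, -0.146], TCP at [0.237, -0.469, 0.244] pointing down, gripper open.
Joint ranges: [-2.53, 2.53], [-0.77, 2.02], [0.04, 2.7], [-1, 4.14], [0.28, 2.66], [-3.11, 3.11]. Speed limits (rad/s): [2.57, 2.57, 3.14, 3.14, 3.14, 3.14].

INTERFACE

Orientations are given as [roll, pitch, yaw] about the fixed x, y, z axes, in that order (R = Rz(yaw) Ry(pitch) Rx(roll)).
In Python, from cell import status, read_camera, get_calibration, robot gives the robot as it stands.
- The arm moves only by the shell command python3 -m creep 'ROWS' [FORCE]. ROWS is JSON, a list of rows, each an object of numbers: "dx", "dy", "dz": the shift along the tool's x, y, z in m; "rx", "ry", "rz": the turn, a rotation vector about the tool's x, y, z in rad; "gripper": the opening, from 0 (shut) to 1 (fully open). A call has 1 to 20 rows; each row is the pose to reach, as a shift and turn from the pose commanded when the call began, along the tool's axes at that moment; what a row does not reach only later rows make up. A row lasts 1/8 s, in which the tool goes at most 62.5 mm and 10.7 degrees, less where a joint would pass 70% of its speed; a pose out of reach is approached as far as the arm can. A call with a gripper value outside its range is refused whole. The fingers move at their own pace and stop on an object; FORCE is the grip in N (left out, the last holds). Time passes only in rows, so rows that repeat a pose let the fingers close. It gives the time, the measured TCP pose, the force and the opening at its end, in the units of the state.
- status.observe(): the state, without advancing time (a new reading comes with each control period).
- read_camera(name): name is "scene" or "top"; returns (picture, depth): 420x560x3 uint8, red, green, blue; 420x560 float32, m along the optical axis (not along the pixel's ray), 0 where there is no reading.
- get_calibration(name): a dict with "fx", "fy", "cx", "cy" (pixels), "xyz" and "rotation" of the camera in the world. Camera axes: x right, y down, z forward; pixel columns grow to the right and rows downward; lengths in m; the calibration is good to about 2 mm. A picture is of the moment at which its call begins. get_calibration takes no time and is no camera call.
- robot.hand_in(): hands the job in, once; it reports no verdict.
The state is a dict: "time": time; "qpos": joint angles; "qvel": joint speeds; "joint_efforts": joint torques, N m; "tool_pos": TCP position; "tool_rot": TCP orientation; "contact_force": force on the tool from outside, world axes, zero at the start; "torque": the same for the moment, N m; "opening": finger opening in m.
Only numpy, scipy, OpenCV 4.12 (cv2) and the standard library are available. Lean on these libraries where they do the work, as an engineer would, in place of code of your own. Each camera call takes 0.05 s, during which the arm holds its last target.

TASK

Stop the edge trimmer and make it ready again: press its red mushroom stop fully down, let it come back up, then turn its head clockwise as far as it goes. Then draw the green sample board up out of the outfeed rack and hold it in the air 200 mm in front of the inspection camera's lens, centred on the lens axis (above the yellow cross), green face squarely towards the lens and its top edge uppermost and level, so that it leans back to suit the down-looking camera. Finish while still holding it there, motionless, and do not let go; do not touch the camera or its stand, and leave the other boards in the rack and everything else where they are.

Things in the scene. Friction and masses are not known exactly. Their poses are not given: they have to be found in the camera images.
- stop (a joint): how far the red mushroom stop is pressed, m: 0 up, 0.006 fully down. It moves straight down, needs about 5 N for the whole travel and springs back up by itself when let go
- stop_turn (a joint): angle of the mushroom's head, rad: grows as it is turned clockwise seen from above, from 0 to a hard stop at 1.05. It turns easily (0.05 N m) and stays where it is left; it starts within 0.15 of 0
- stop_top (a point): centre of the flat top of the red mushroom head, on its axis (z up). The head is round, 40 mm across and 26 mm tall with a white pointer on top; when up it stands 75 to 101 mm above the table, 10 mm clear above a grey collar 48 mm across. It can be gripped across its diameter from above. It stands on a yellow box 90 x 90 x 55 mm, fixed to the table
- green: the sample board to show: a rigid board 18 mm thick (x), 70 mm wide (y), 90 mm tall (z), about 85 g, standing upright in a slot of the rack, in any one of the three. Origin: centre of its lower edge; z up towards its top edge; its -x side is the green laminate face (8 mm of the thickness is green), its +x side is bare wood. It rests with its lower edge 8 mm above the table, so that its top is at 98 mm, and 68 mm of it stand out of the rack
- green_mid (a point): middle of the green board, 45 mm above its lower edge; axes as green
- green_ahead (a point): a point in the air 100 mm straight out from the middle of the green board on its green side (along its -x); axes as green
- rack: plywood outfeed rack, 220 (x) x 100 (y) x 30 mm tall, fixed to the table; origin: centre of its underside. Three slots 72 mm apart along its x, each 21 x 73 mm and 22 mm deep; boards stand in them with their x axis along the rack's x, all coloured faces to the rack's -x. To draw a board out, lift it straight up by more than 22 mm
- blue: sample board like the green one with a blue face, in another slot; origin at the centre of its lower edge; loose, must stay in its slot
- walnut: sample board like the green one with a dark brown face, in another slot; origin at the centre of its lower edge; loose, must stay in its slot
- stand: camera stand fixed to the table: a dark foot plate 330 x 80 x 6 mm with a yellow cross; origin: at table height under the cross, directly below view. Its x axis points from the cross along the foot to the upright post (20 mm thick, 406 mm tall, 262 mm from the cross). Do not touch it
- lens (a point): front centre of the lens of the white inspection camera (housing 55 x 50 x 50 mm, black lens barrel 38 mm across). Its height differs from run to run, 275 to 335 mm above the table. Axes: -x is the direction in which the camera looks, towards the robot and 20 degrees (0.35 rad) downwards; y is level; z is the camera's up
- view (a point): where the middle of the green board has to be held: on the lens axis, 200 mm in front of the lens, 188 mm level distance from the lens and 69 mm lower than it. Axes as lens, so +x points to the lens: the board's -x (green) must point along this +x, the board's z along this z
- carton: cardboard box 90 x 70 x 60 mm, loose; leave it where it is
- jar: closed jar 60 mm across, 85 mm tall, loose; leave it where it is
- tape: orange tape measure 65 x 35 x 62 mm, loose; leave it where it is
- driver: screwdriver lying on the table, loose; leave it where it is
Mind the look-alikes: they are no part of the job. What is shaped like the part that bears stop but blue or purple is not meant.

How it is judged:
By the outcome, as a careful person would: the job done as asked, in the order asked, and still so for the second after the job is handed in, while the arm keeps its last pose, push and grip.
It also fails if it takes over 54 s, if anything falls off the work surface, if the arm or the gripper's body presses on something with over 40 N, if the wrist force passes 120 N, or if a joint passes its speed limit or range.

## Working session

There is one attempt and no reset: what is moved stays moved. The work goes in short steps, Python scripts to look and compute and a shell command to move; the robot and the scene stay as the last step left them, time stands still between calls to the robot, and variables do not carry over. Pictures are saved under pics/ and viewed, and the job is handed in when it is done.

```bash
ls; mkdir -p pics; cat > h.py <<'E'
import numpy as np, cv2
from cell import status, read_camera, get_calibration, robot
from scipy.spatial.transform import Rotation as R
def snap(n,tag):
    p,d=read_camera(n); cv2.imwrite(f'pics/{tag}.png',p[:,:,::-1]); np.savez(f'pics/{tag}.npz',p=p,d=d); return p,d
def rot(c):
    r=np.array(c['rotation'],float)
    return r if r.shape==(3,3) else R.from_euler('xyz',r).as_matrix()
def cloud(n,d):
    c=get_calibration(n); v,u=np.mgrid[:d.shape[0],:d.shape[1]]
    P=np.stack([(u-c['cx'])/c['fx']*d,(v-c['cy'])/c['fy']*d,d],-1)
    return P@rot(c).T+np.array(c['xyz'])
def ray(n,u,v,z):
    c=get_calibration(n); r=rot(c)@np.array([(u-c['cx'])/c['fx'],(v-c['cy'])/c['fy'],1]); o=np.array(c['xyz'])
    return o+r*(z-o[2])/r[2]
E
python3 - <<'E'
from h import *
s=status.observe(); print(s); print(robot.tcp_to_tips)
for n in('scene','top'):
    snap(n,n+'0'); print(get_calibration(n))
E
```

```text
pics
{'time': 0.0, 'qpos': array([-1.24899065e+00,  3.42711235e-01,  1.52505822e+00, -7.34720096e-06,
        1.27537145e+00, -1.46014237e-01]), 'qvel': array([-6.29447133e-04, -1.10580613e-03,  2.68783677e-04,  1.15680199e-03,
        9.61221357e-05,  1.35866018e-03]), 'joint_efforts': array([-1.14687671e-03, -4.31246567e+01, -2.44225305e+01,  7.17203692e-02,
        5.59252349e-02, -1.25113656e-04]), 'tool_pos': array([ 0.23663007, -0.46820842,  0.24303652]), 'tool_rot': array([-1.57057801e+00,  1.53280134e-03, -1.10297410e+00]), 'contact_force': array([-0.30570014,  0.71197953,  0.06636434]), 'torque': array([-0.00902333, -0.00461957, -0.04975469]), 'opening': 0.09185030453246268}
0.017
{'fx': 448.3457762637369, 'fy': 448.3457762637369, 'cx': 277.99625193103714, 'cy': 206.3263937206772, 'xyz': array([1.3806989 , 0.04158856, 1.20536496]), 'rotation': array([-2.42662789, -0.01927586,  1.56982959])}
{'fx': 380.0214154899254, 'fy': 380.0214154899254, 'cx': 275.30095347609114, 'cy': 209.10663298029618, 'xyz': array([0.32390861, 0.05287961, 1.35853123]), 'rotation': array([-2.98931941,  0.00786964, -1.55432406])}
```

View pics/scene0.png

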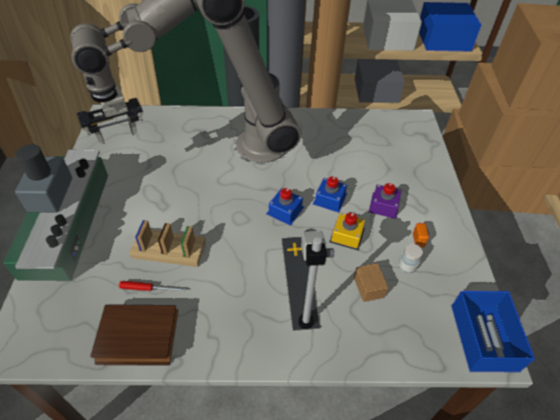

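View pics/top0.png

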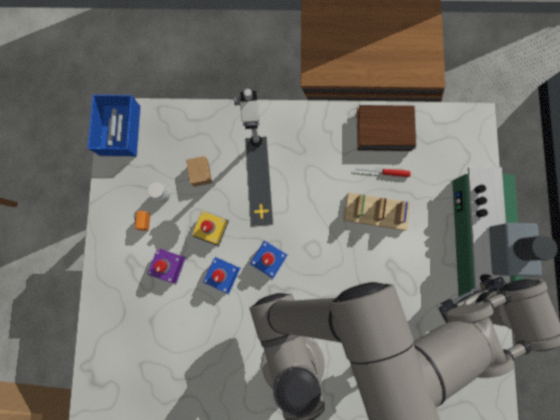

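Scene view: red mushrooms on a yellow box at (350,219), on blue boxes at (286,195) and (333,183), and on a purple box at (389,189). The same four in the top view are at (207,227), (267,259), (219,276) and (161,267). I choose the yellow one. The rack boards are at scene (143,236), (165,237) and (187,240), with green on the right-hand one. Next, close crops and measurements.

```bash
python3 - <<'E'
import cv2,numpy as np
a=cv2.imread('pics/scene0.png');b=cv2.imread('pics/top0.png')
z=lambda i,x,y,w,h:cv2.resize(i[y:y+h,x:x+w],(400,300),interpolation=cv2.INTER_CUBIC)
o=np.vstack([np.hstack([z(a,120,210,100,75),z(a,300,190,100,75)]),np.hstack([z(b,335,175,80,60),z(b,170,195,80,60)])])
cv2.imwrite('pics/crop0.png',o)
a2=np.hstack([z(a,270,220,80,120),z(b,225,85,60,140)]); cv2.imwrite('pics/crop1.png',cv2.resize(np.hstack([cv2.resize(a[220:340,270:350],(400,600),interpolation=2),cv2.resize(b[80:230,220:320],(400,600),interpolation=2)]),(800,600)))
E
```

```text
(no output)
```

View pics/crop0.png

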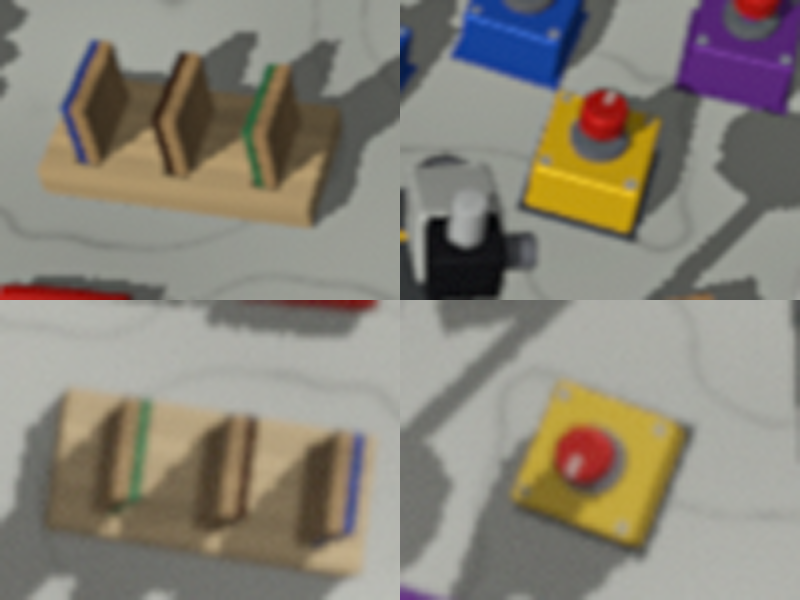

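View pics/crop1.png

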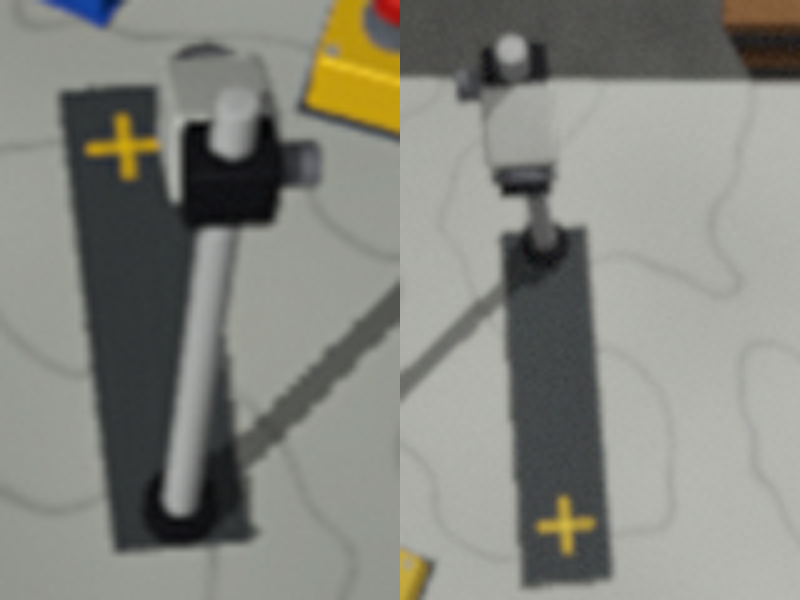

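The crops confirm it. The yellow box carries the red mushroom at top (207,227), with its pointer at bottom left. The green board is the left one in the top view (~(362,205)), its green side facing the blue board. The yellow cross is at top (261,211) and the camera barrel at about (251,126).

```bash
cat > m.py <<'E'
from h import *
D={n:np.load(f'pics/{n}0.npz') for n in('scene','top')}
def mask(n,f,box):
    p=D[n]['p'].astype(int); r,g,b=p[...,0],p[...,1],p[...,2]; m=f(r,g,b); M=np.zeros_like(m); x,y,w,h=box; M[y:y+h,x:x+w]=m[y:y+h,x:x+w]; return M
red=lambda r,g,b:(r>120)&(g<70)&(b<70)
yel=lambda r,g,b:(r>120)&(g>90)&(b<90)&(r-b>70)
grn=lambda r,g,b:(g>r+20)&(g>b+10)
for n,bx in(('scene',(330,205,40,25)),('top',(190,210,35,35))):
    M=mask(n,lambda r,g,b:(r>100)&(g<80)&(b<80),bx); W=cloud(n,D[n]['d']); P=W[M]
    T=P[P[:,2]>0.095]; print('red',n,M.sum(),'top n',len(T),T.mean(0).round(4),'zmax',P[:,2].max().round(4), 'mid',((T.max(0)+T.min(0))/2).round(4))
    v,u=np.nonzero(M); print(' centroid px',u.mean(),v.mean(),ray(n,u.mean(),v.mean(),.101).round(4))
for n,bx in(('scene',(280,235,25,30)),('top',(250,200,22,22))):
    M=mask(n,yel,bx); v,u=np.nonzero(M); print('cross',n,len(u),u.mean(),v.mean(),ray(n,u.mean(),v.mean(),.006).round(4), cloud(n,D[n]['d'])[M].mean(0).round(4))
# foot
M=mask('top',lambda r,g,b:(r<75)&(g<75)&(b<75)&(r>30),(240,138,40,92)); W=cloud('top',D['top']['d']); M&=(W[...,2]<.03)
c,_=cv2.findContours(M.astype(np.uint8),0,2); c=max(c,key=cv2.contourArea); pts=np.array([ray('top',*p[0],.006)[:2] for p in c])
rc=cv2.minAreaRect((pts*1000).astype(np.float32)); print('foot',rc); print(cv2.boxPoints(rc).round(0).tolist())
for n,bx in(('scene',(170,215,35,50)),('top',(355,190,15,30))):
    W=cloud(n,D[n]['d']); M=mask(n,grn,bx); P=W[M]; print('green',n,M.sum(),P.mean(0).round(4),P.min(0).round(4),P.max(0).round(4))
# boards top
W=cloud('top',D['top']['d'])
sub=np.zeros(W.shape[:2],bool); sub[180:240,335:415]=1
for n in ('top','scene'):
    W=cloud(n,D[n]['d']); 
    A=(abs(W[...,2]-.098)<.006)&(W[...,0]>.3)&(W[...,0]<.75)&(W[...,1]<-.1)&(W[...,1]>-.5)
    k,l,st,ce=cv2.connectedComponentsWithStats(A.astype(np.uint8))
    for i in range(1,k):
        if st[i,4]>15:
            P=W[l==i]; print('boardtop',n,st[i],P.mean(0).round(4),cv2.minAreaRect((P[:,:2]*1000).astype(np.float32)))
    A=(abs(W[...,2]-.03)<.006)&(W[...,0]>.3)&(W[...,0]<.75)&(W[...,1]<-.1)&(W[...,1]>-.5)
    k,l,st,ce=cv2.connectedComponentsWithStats(A.astype(np.uint8)); i=1+st[1:,4].argmax(); P=W[l==i]; print('rack',n,cv2.minAreaRect((P[:,:2]*1000).astype(np.float32)))
    A=(abs(W[...,2]-.055)<.005)&mask(n,yel,(180,195,200,70) if n=='top' else (325,200,45,55)); P=W[A]; print('box',n,len(P),cv2.minAreaRect((P[:,:2]*1000).astype(np.float32)))
    A=(W[...,2]>.2)&(W[...,0]>.4)&(W[...,0]<1.)&(abs(W[...,1])<.25); A&= ~((W[...,2]>.9)); 
    k,l,st,ce=cv2.connectedComponentsWithStats(A.astype(np.uint8)); 
    for i in range(1,k):
        if st[i,4]>30:P=W[l==i]; print('cam',n,st[i],P.mean(0).round(3),P.min(0).round(3),P.max(0).round(3))
E
python3 m.py
```

```text
red scene 122 top n 78 [0.4635 0.2967 0.1   ] zmax 0.1046 mid [0.4609 0.2973 0.1002]
 centroid px 350.3606557377049 218.70491803278688 [0.4705 0.2953 0.101 ]
red top 90 top n 81 [0.4557 0.2916 0.116 ] zmax 1.3585 mid [0.3987 0.1829 0.7269]
 centroid px 206.73333333333332 225.6888888888889 [0.4574 0.2934 0.101 ]
cross scene 68 294.0147058823529 248.86764705882354 [0.523 0.118 0.006] [0.5261 0.1177 0.0105]
cross top 66 260.56060606060606 210.77272727272728 [0.5244 0.1199 0.006 ] [0.5242 0.1198 0.0073]
foot ((637.3028564453125, 132.10671997070312), (322.8760070800781, 70.8233871459961), 5.3345112800598145)
[[473.0, 152.0], [480.0, 82.0], [801.0, 112.0], [795.0, 182.0]]
green scene 54 [ 0.5492 -0.2275  0.0871] [ 0.5041 -0.2327  0.0351] [ 0.575  -0.2188  0.1029]
green top 27 [ 0.5358 -0.2264  0.0982] [ 0.5047 -0.2322  0.0942] [ 0.5694 -0.2193  0.1053]
boardtop top [357 194   9  22 116] [ 0.5372 -0.222   0.0978] ((537.637451171875, -222.27479553222656), (19.061763763427734, 70.54441833496094), 81.40980529785156)
boardtop top [379 198   8  21 120] [ 0.5263 -0.2928  0.0981] ((527.19049072265
[... 667 characters left out ...]
.38799476623535, 73.01427459716797), 85.07489013671875)
boardtop scene [157 223  13  20 120] [ 0.5293 -0.2922  0.0972] ((527.192626953125, -292.2130432128906), (18.796213150024414, 73.06201934814453), 82.0345458984375)
boardtop scene [180 226  12  19 118] [ 0.5401 -0.2213  0.0973] ((539.0474243164062, -220.914306640625), (19.521699905395508, 73.37628936767578), 80.26248931884766)
rack scene ((528.7476196289062, -293.2801208496094), (223.392333984375, 105.42357635498047), 80.97545623779297)
box scene 326 ((462.443359375, 296.8302001953125), (87.87022399902344, 90.7115478515625), 70.14374542236328)
cam scene [ 301  229   33   63 1072] [0.78  0.142 0.348] [0.707 0.113 0.2  ] [0.808 0.185 0.408]
```

```bash
cat > m2.py <<'E'
from h import *
C=np.array([.5237,.119]); 
import sys
th=np.radians(5.33)
for n in('top','scene'):
    D=np.load(f'pics/{n}0.npz'); W=cloud(n,D['d']); p=D['p'].astype(int)
    d=np.array([np.cos(th),np.sin(th)]); e=np.array([-d[1],d[0]])
    s=(W[...,:2]-C)@d; l=(W[...,:2]-C)@e; z=W[...,2]
    A=(z>.25)&(z<.5)&(abs(l)<.02)&(s>.17)&(s<.30)
    for a in np.arange(.17,.27,.008):
        B=A&(s>=a)&(s<a+.008)
        if B.sum(): print(n,round(a,3),B.sum(),'z med',np.median(z[B]).round(4),'col',p[B].mean(0).astype(int),'l',l[B].min().round(3),l[B].max().round(3))
    B=A&(p.min(-1)>120)&(s>.21)&(s<.25)
    if B.sum()>10:
        P=np.c_[s[B],l[B],np.ones(B.sum())]; k=np.linalg.lstsq(P,z[B],rcond=None)[0]; print('plane',k, 'zl',(z[B]-.0266-(s[B]-.188)*np.tan(np.radians(20))).mean())
    Bw=(z>.25)&(z<.5)&(abs(l)<.06)&(s>.19)&(s<.245)&(p.min(-1)>100); print('lat mid housing',l[Bw].min(),l[Bw].max(),np.median(l[Bw]))
# foot edges from scene
n='scene';D=np.load('pics/scene0.npz');p=D['p'].astype(int);W=cloud(n,D['d'])
M=(p.max(-1)<75)&(p.min(-1)>25)&(W[...,2]<.03)&(W[...,2]>-.01); Z=np.zeros_like(M);Z[232:335,275:325]=M[232:335,275:325]
v,u=np.nonzero(Z)
# left edge columns
L=[]
for r in range(245,325,3):
    c=np.nonzero(Z[r])[0]
    if len(c): L.append(ray(n,c.min()-.5,r,.006)[:2])
L=np.array(L); k=np.polyfit(L[:,0],L[:,1],1); print('edge angle',np.degrees(np.arctan(k[0])))
D=np.load('pics/top0.npz');p=D['p'].astype(int);W=cloud('top',D['d']);M=(p.max(-1)<75)&(W[...,2]<.03)
for side in(0,-1):
    L=[]
    for r in range(150,222,2):
        c=np.nonzero(M[r,240:285])[0]+240
        if len(c)>15: L.append(ray('top',c[side]+(.5 if side else -.5),r,.006)[:2])
    L=np.array(L);k=np.polyfit(L[:,0],L[:,1],1); print('top edge',np.degrees(np.arctan(k[0])),'dist',((C-L.mean(0))@np.array([-np.sin(th),np.cos(th)])))
E
python3 m2.py
```

```text
top 0.178 25 z med 0.3469 col [72 73 72] l -0.015 0.013
top 0.186 52 z med 0.3506 col [62 63 64] l -0.019 0.017
top 0.194 57 z med 0.3571 col [100 101 100] l -0.02 0.019
top 0.202 45 z med 0.3635 col [153 154 149] l -0.019 0.019
top 0.21 46 z med 0.3664 col [159 160 155] l -0.019 0.018
top 0.218 50 z med 0.3695 col [160 161 156] l -0.019 0.02
top 0.226 44 z med 0.3725 col [159 160 155] l -0.02 0.019
top 0.234 45 z med 0.3745 col [156 157 152] l -0.018 0.018
top 0.242 47 z med 0.3777 col [128 129 125] l -0.019 0.02
top 0.25 72 z med 0.3875 col [86 87 86] l -0.019 0.019
top 0.258 43 z med 0.3794 col [91 91 91] l -0.02 0.019
top 0.266 25 z med 0.3776 col [68 69 69] l -0.02 0.019
plane [ 0.32951104 -0.01286265  0.29629399] zl 0.3302719633332113
lat mid housing -0.026052522795995937 0.023792345371239143 -0.0013308415652369884
scene 0.178 4 z med 0.3449 col [104 106 102] l -0.014 -0.004
scene 0.186 11 z med 0.3545 col [79 80 81] l -0.011 0.011
scene 0.194 18 z med 0.3582 col [102 104 102] l -0.017 0.017
scene 0.202 28 z med 0.3622 col [124 126 121] l -0.018 0.019
scene 0.21 32 z med 0.3647 col [126 128 123] l -0.019 0.02
scene 0.218 34 z med 0.3686 col [127 129 125] l -0.019 0.019
scene 0.226 22 z med 0.3708 col [129 131 127] l -0.02 0.019
scene 0.234 17 z med 0.3738 col [125 127 123] l -0.019 0.02
scene 0.242 21 z med 0.376 col [116 118 113] l -0.02 0.02
scene 0.25 36 z med 0.3768 col [67 68 68] l -0.019 0.019
scene 0.258 74 z med 0.3773 col [97 98 98] l -0.02 0.02
scene 0.266 210 z med 0.3731 col [122 124 123] l -0.018 0.019
plane [0.36770545 0.01329345 0.28648004] zl 0.32910810843101357
lat mid housing -0.02529859047065418 0.02424756710619525 -0.008511740030019196
edge angle 5.391034703251742
top edge 5.709786376230896 dist -0.03506595220385543
top edge 5.37441004997511 dist 0.03263176518284307
```

```bash
cat >> h.py <<'E'
def down(yaw): # tool x heading yaw, tool y down
    return R.from_euler('xyz',[-np.pi/2,0,yaw])
def delta(pos,rt):
    s=status.observe(); r=R.from_euler('xyz',s['tool_rot'])
    d=r.inv().apply(np.array(pos)-s['tool_pos']); w=(r.inv()*rt).as_rotvec()
    print('shift',d.round(4),'rot',w.round(4)); return d,w
def st():
    s=status.observe(); print({k:(np.round(v,4).tolist()) for k,v in s.items() if k in('time','qpos','tool_pos','tool_rot','contact_force','torque','opening')})
E
python3 - <<'E'
from h import *
delta([.45,-.10,.25],down(-.5)); delta([.460,.295,.15],down(.5))
E
```

```text
shift [-0.2325 -0.0065  0.3565] rot [-6.00e-04 -6.03e-01 -1.30e-03]
shift [-0.5804  0.094   0.5435] rot [-1.300e-03 -1.603e+00 -9.000e-04]
```

```bash
python3 -m creep '[{"dx":-0.06,"dz":0.09,"ry":-0.15,"gripper":0},{"dx":-0.12,"dz":0.18,"ry":-0.3,"gripper":0},{"dx":-0.18,"dz":0.27,"ry":-0.45,"gripper":0},{"dx":-0.2325,"dz":0.3565,"ry":-0.603,"gripper":0},{"dx":-0.2325,"dz":0.3565,"ry":-0.603,"gripper":0},{"dx":-0.2325,"dz":0.3565,"ry":-0.603,"gripper":0},{"dx":-0.2325,"dz":0.3565,"ry":-0.603,"gripper":0},{"dx":-0.58,"dy":0.06,"dz":0.5435,"ry":-1.603,"gripper":0},{"dx":-0.58,"dy":0.06,"dz":0.5435,"ry":-1.603,"gripper":0},{"dx":-0.58,"dy":0.06,"dz":0.5435,"ry":-1.603,"gripper":0},{"dx":-0.58,"dy":0.06,"dz":0.5435,"ry":-1.603,"gripper":0},{"dx":-0.58,"dy":0.06,"dz":0.5435,"ry":-1.603,"gripper":0},{"dx":-0.58,"dy":0.06,"dz":0.5435,"ry":-1.603,"gripper":0},{"dx":-0.58,"dy":0.06,"dz":0.5435,"ry":-1.603,"gripper":0},{"dx":-0.58,"dy":0.06,"dz":0.5435,"ry":-1.603,"gripper":0},{"dx":-0.58,"dy":0.06,"dz":0.5435,"ry":-1.603,"gripper":0}]' 10
python3 -c "
from h import *
st(); delta([.46,.295,.122],down(.5))"
```

```text
{'time': 0.1, 'qpos': [-1.249, 0.3426, 1.5249, 0.0, 1.2754, -0.146], 'tool_pos': [0.2366, -0.4683, 0.2431], 'tool_rot': [-1.5706, 0.0014, -1.103], 'contact_force': [-0.2613, 0.3109, -0.557], 'torque': [0.0082, 0.0113, 0.0354], 'opening': 0.0918}
shift [-0.5804  0.122   0.5435] rot [-1.300e-03 -1.603e+00 -9.000e-04]invalid input at $[0]: expected keys dx, dy, dz, rx, ry, rz, gripper
```

```bash
python3 -m creep '[{"dx":-0.12,"dy":0,"dz":0.18,"rx":0,"ry":-0.3,"rz":0,"gripper":0},{"dx":-0.12,"dy":0,"dz":0.18,"rx":0,"ry":-0.3,"rz":0,"gripper":0},{"dx":-0.18,"dy":0,"dz":0.27,"rx":0,"ry":-0.45,"rz":0,"gripper":0},{"dx":-0.2325,"dy":0,"dz":0.3565,"rx":0,"ry":-0.603,"rz":0,"gripper":0},{"dx":-0.2325,"dy":0,"dz":0.3565,"rx":0,"ry":-0.603,"rz":0,"gripper":0},{"dx":-0.2325,"dy":0,"dz":0.3565,"rx":0,"ry":-0.603,"rz":0,"gripper":0},{"dx":-0.2325,"dy":0,"dz":0.3565,"rx":0,"ry":-0.603,"rz":0,"gripper":0},{"dx":-0.58,"dy":0.06,"dz":0.5435,"rx":0,"ry":-1.603,"rz":0,"gripper":0},{"dx":-0.58,"dy":0.06,"dz":0.5435,"rx":0,"ry":-1.603,"rz":0,"gripper":0},{"dx":-0.58,"dy":0.06,"dz":0.5435,"rx":0,"ry":-1.603,"rz":0,"gripper":0},{"dx":-0.58,"dy":0.06,"dz":0.5435,"rx":0,"ry":-1.603,"rz":0,"gripper":0},{"dx":-0.58,"dy":0.06,"dz":0.5435,"rx":0,"ry":-1.603,"rz":0,"gripper":0},{"dx":-0.58,"dy":0.06,"dz":0.5435,"rx":0,"ry":-1.603,"rz":0,"gripper":0},{"dx":-0.58,"dy":0.06,"dz":0.5435,"rx":0,"ry":-1.603,"rz":0,"gripper":0},{"dx":-0.58,"dy":0.06,"dz":0.5435,"rx":0,"ry":-1.603,"rz":0,"gripper":0},{"dx":-0.58,"dy":0.06,"dz":0.5435,"rx":0,"ry":-1.603,"rz":0,"gripper":0}]' 10
python3 -c "
from h import *
st(); delta([.46,.295,.122],down(.5))"
```

```text
time: 2.1
tool_pos: [0.4602, 0.2933, 0.1835]
tool_rot: [-1.571, 0.001, 0.5]
contact_force: [-0.4, 0.5, -0.2]
opening: 0.0004
{'time': 2.1, 'qpos': [0.4273, 0.4346, 1.5568, -0.0006, 1.151, -0.0723], 'tool_pos': [0.4602, 0.2933, 0.1835], 'tool_rot': [-1.5713, 0.0009, 0.4998], 'contact_force': [-0.3801, 0.5135, -0.2131], 'torque': [-0.0154, -0.1383, -0.004], 'opening': 0.0004}
shift [0.0007 0.0615 0.0016] rot [ 0.0005 -0.0002 -0.0009]
```

```bash
python3 -m creep '[{"dx":0.0005,"dy":0.03,"dz":0.001,"rx":0,"ry":0,"rz":0,"gripper":0},{"dx":0.0005,"dy":0.058,"dz":0.001,"rx":0,"ry":0,"rz":0,"gripper":0},{"dx":0.0005,"dy":0.058,"dz":0.001,"rx":0,"ry":0,"rz":0,"gripper":0}]' 10
python3 - <<'E'
from h import *
st()
a,_=snap('scene','s1');b,_=snap('top','t1')
z=lambda i,x,y:cv2.resize(i[y:y+75,x:x+100],(400,300),interpolation=2)
cv2.imwrite('pics/c1.png',np.hstack([z(a,300,180),z(b,160,190)])[:,:,::-1])
E
```

```text
time: 2.48
tool_pos: [0.4595, 0.2934, 0.1244]
tool_rot: [-1.571, 0.004, 0.498]
contact_force: [-0.2, -0.9, 0.3]
opening: 0.0004
{'time': 2.475, 'qpos': [0.4278, 0.5031, 1.6273, -0.0003, 1.0154, -0.0701], 'tool_pos': [0.4595, 0.2934, 0.1244], 'tool_rot': [-1.5708, 0.0042, 0.4981], 'contact_force': [-0.1693, -0.8557, 0.283], 'torque': [0.035, -0.1065, 0.018], 'opening': 0.0004}
```

View pics/c1.png

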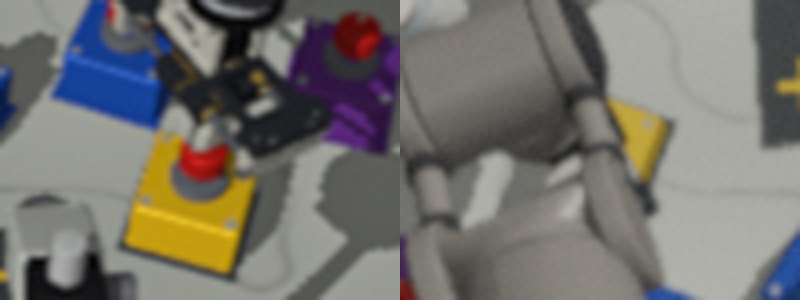

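The shut fingertips sit right over the red head on the yellow box (scene ~(351,217)). Now I press gradually.

```bash
python3 -m creep '[{"dx":0,"dy":0.004,"dz":0.001,"rx":0,"ry":0,"rz":0,"gripper":0},{"dx":0,"dy":0.008,"dz":0.001,"rx":0,"ry":0,"rz":0,"gripper":0},{"dx":0,"dy":0.010,"dz":0.001,"rx":0,"ry":0,"rz":0,"gripper":0},{"dx":0,"dy":0.010,"dz":0.001,"rx":0,"ry":0,"rz":0,"gripper":0}]'
python3 -c "
from h import *
st()"
python3 -m creep '[{"dx":0,"dy":0.002,"dz":0,"rx":0,"ry":0,"rz":0,"gripper":0},{"dx":0,"dy":0.002,"dz":0,"rx":0,"ry":0,"rz":0,"gripper":0}]'
```

```text
time: 3.08
tool_pos: [0.4602, 0.2963, 0.116]
tool_rot: [-1.571, -0.001, 0.5]
contact_force: [0.7, 0.2, 2.5]
opening: 0.0001
{'time': 3.075, 'qpos': [0.4321, 0.5147, 1.6344, -0.0002, 0.9915, -0.0679], 'tool_pos': [0.4602, 0.2963, 0.116], 'tool_rot': [-1.571, -0.001, 0.5001], 'contact_force': [0.6705, 0.1839, 2.5441], 'torque': [-0.0156, -0.304, 0.019], 'opening': 0.0001}
time: 3.32
tool_pos: [0.4601, 0.2963, 0.1139]
tool_rot: [-1.571, -0.001, 0.5]
contact_force: [1.0, -0.8, 3.8]
opening: 0.0006
```

```bash
python3 -m creep '[{"dx":0,"dy":0.002,"dz":0,"rx":0,"ry":0,"rz":0,"gripper":0},{"dx":0,"dy":0.002,"dz":0,"rx":0,"ry":0,"rz":0,"gripper":0}]';python3 -m creep '[{"dx":0,"dy":0.001,"dz":0,"rx":0,"ry":0,"rz":0,"gripper":0},{"dx":0,"dy":0.001,"dz":0,"rx":0,"ry":0,"rz":0,"gripper":0}]'
```

```text
time: 3.58
tool_pos: [0.4602, 0.2963, 0.1122]
tool_rot: [-1.571, -0.001, 0.5]
contact_force: [0.8, 0.2, 6.9]
opening: 0.0009
time: 3.82
tool_pos: [0.4604, 0.2964, 0.1121]
tool_rot: [-1.571, -0.002, 0.5]
contact_force: [-1.4, -1.0, 13.0]
opening: 0.0004
```

Bottomed out: no further travel while the force rose to 13 N. Now I lift, open, then descend around the head.

```bash
python3 -m creep '[{"dx":0,"dy":-0.02,"dz":0,"rx":0,"ry":0,"rz":0,"gripper":0},{"dx":0,"dy":-0.04,"dz":0,"rx":0,"ry":0,"rz":0,"gripper":0.3},{"dx":0,"dy":-0.04,"dz":0,"rx":0,"ry":0,"rz":0,"gripper":0.9},{"dx":0,"dy":-0.04,"dz":0,"rx":0,"ry":0,"rz":0,"gripper":0.9},{"dx":0,"dy":-0.04,"dz":0,"rx":0,"ry":0,"rz":0,"gripper":0.9},{"dx":0,"dy":-0.04,"dz":0,"rx":0,"ry":0,"rz":0,"gripper":0.9}]' 10
python3 - <<'E'
from h import *
st()
delta([.460,.295,.094],down(.5))
a,_=snap('scene','s2');
cv2.imwrite('pics/c2.png',cv2.resize(a[170:260,290:410],(800,600),interpolation=2)[:,:,::-1])
E
```

```text
time: 4.58
tool_pos: [0.4595, 0.296, 0.15]
tool_rot: [-1.571, 0.001, 0.5]
contact_force: [0.3, 0.7, 0.9]
opening: 0.0462
{'time': 4.575, 'qpos': [0.4321, 0.473, 1.5969, -0.0001, 1.0731, -0.0679], 'tool_pos': [0.4595, 0.296, 0.15], 'tool_rot': [-1.5708, 0.0014, 0.5], 'contact_force': [0.3111, 0.6536, 0.8963], 'torque': [0.0508, -0.1136, 0.0092], 'opening': 0.0462}
shift [ 0.      0.056  -0.0011] rot [-0.     -0.     -0.0014]
```

View pics/c2.png

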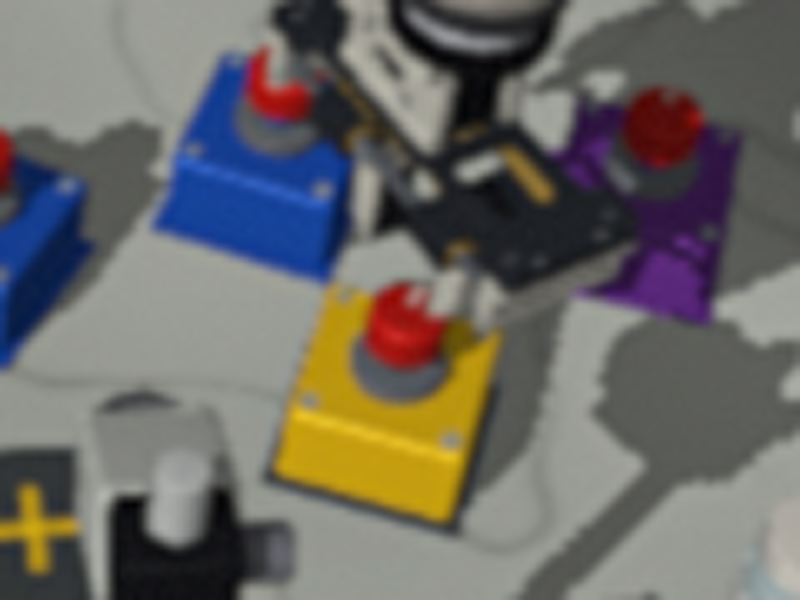

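The red head is back up (crop (405,325)) and the fingers are still opening above it. I'll wait for full opening, then descend.

```bash
python3 -m creep '[{"dx":0,"dy":0,"dz":-0.001,"rx":0,"ry":0,"rz":0,"gripper":0.9},{"dx":0,"dy":0,"dz":-0.001,"rx":0,"ry":0,"rz":0,"gripper":0.9},{"dx":0,"dy":0,"dz":-0.001,"rx":0,"ry":0,"rz":0,"gripper":0.9},{"dx":0,"dy":0,"dz":-0.001,"rx":0,"ry":0,"rz":0,"gripper":0.9},{"dx":0,"dy":0.02,"dz":-0.001,"rx":0,"ry":0,"rz":0,"gripper":0.9},{"dx":0,"dy":0.04,"dz":-0.001,"rx":0,"ry":0,"rz":0,"gripper":0.9},{"dx":0,"dy":0.055,"dz":-0.001,"rx":0,"ry":0,"rz":0,"gripper":0.9},{"dx":0,"dy":0.055,"dz":-0.001,"rx":0,"ry":0,"rz":0,"gripper":0.9},{"dx":0,"dy":0.055,"dz":-0.001,"rx":0,"ry":0,"rz":0,"gripper":0.2},{"dx":0,"dy":0.055,"dz":-0.001,"rx":0,"ry":0,"rz":0,"gripper":0.2},{"dx":0,"dy":0.055,"dz":-0.001,"rx":0,"ry":0,"rz":0,"gripper":0.2},{"dx":0,"dy":0.055,"dz":-0.001,"rx":0,"ry":0,"rz":0,"gripper":0.2},{"dx":0,"dy":0.055,"dz":-0.001,"rx":0,"ry":0,"rz":0,"gripper":0.2},{"dx":0,"dy":0.055,"dz":-0.001,"rx":0,"ry":0,"rz":0,"gripper":0.2},{"dx":0,"dy":0.055,"dz":-0.001,"rx":0,"ry":0,"rz":0,"gripper":0.2},{"dx":0,"dy":0.055,"dz":-0.001,"rx":0,"ry":0,"rz":0,"gripper":0.2}]' 10
python3 -c "
from h import *
st()"
```

```text
time: 6.62
tool_pos: [0.4597, 0.295, 0.0955]
tool_rot: [-1.571, 0.002, 0.5]
contact_force: [-3.9, -1.7, 0.9]
opening: 0.0392
{'time': 6.625, 'qpos': [0.4302, 0.5416, 1.6552, -0.0002, 0.9463, -0.0697], 'tool_pos': [0.4597, 0.295, 0.0955], 'tool_rot': [-1.5709, 0.0016, 0.5001], 'contact_force': [-3.9427, -1.6966, 0.921], 'torque': [-0.3707, 0.5275, 0.0733], 'opening': 0.0392}
```

```bash
python3 -m creep '[{"dx":-0.001,"dy":0,"dz":0,"rx":0,"ry":0,"rz":0,"gripper":0.2},{"dx":-0.001,"dy":0,"dz":0,"rx":0,"ry":0.15,"rz":0,"gripper":0.2},{"dx":-0.001,"dy":0,"dz":0,"rx":0,"ry":0.3,"rz":0,"gripper":0.2},{"dx":-0.001,"dy":0,"dz":0,"rx":0,"ry":0.45,"rz":0,"gripper":0.2},{"dx":-0.001,"dy":0,"dz":0,"rx":0,"ry":0.6,"rz":0,"gripper":0.2},{"dx":-0.001,"dy":0,"dz":0,"rx":0,"ry":0.75,"rz":0,"gripper":0.2},{"dx":-0.001,"dy":0,"dz":0,"rx":0,"ry":0.85,"rz":0,"gripper":0.2},{"dx":-0.001,"dy":0,"dz":0,"rx":0,"ry":0.85,"rz":0,"gripper":0.2}]' 10
python3 -c "
from h import *
st()"
python3 -m creep '[{"dx":0,"dy":0,"dz":0,"rx":0,"ry":0.1,"rz":0,"gripper":0.2},{"dx":0,"dy":0,"dz":0,"rx":0,"ry":0.2,"rz":0,"gripper":0.2},{"dx":0,"dy":0,"dz":0,"rx":0,"ry":0.2,"rz":0,"gripper":0.2}]' 10
python3 -c "
from h import *
st()"
python3 -m creep '[{"dx":0,"dy":0,"dz":0,"rx":0,"ry":0.1,"rz":0,"gripper":0.2},{"dx":0,"dy":0,"dz":0,"rx":0,"ry":0.2,"rz":0,"gripper":0.2},{"dx":0,"dy":0,"dz":0,"rx":0,"ry":0.2,"rz":0,"gripper":0.2}]' 10
python3 -c "
from h import *
st()"
```

```text
time: 7.62
tool_pos: [0.4568, 0.2946, 0.0949]
tool_rot: [-1.574, 0.005, -0.351]
contact_force: [-10.3, -0.8, 0.6]
opening: 0.0389
{'time': 7.625, 'qpos': [0.4311, 0.5403, 1.66, 0.0015, 0.9469, 0.7813], 'tool_pos': [0.4568, 0.2946, 0.0949], 'tool_rot': [-1.5739, 0.0048, -0.3511], 'contact_force': [-10.3315, -0.8435, 0.6016], 'torque': [-0.1646, 1.552, 0.0134], 'opening': 0.0389}
time: 8.0
tool_pos: [0.4558, 0.2943, 0.0945]
tool_rot: [-1.577, 0.005, -0.55]
contact_force: [-12.3, -1.5, 1.5]
opening: 0.0394
{'time': 8.0, 'qpos': [0.4314, 0.5404, 1.6611, 0.0014, 0.9482, 0.981], 'tool_pos': [0.4558, 0.2943, 0.0945], 'tool_rot': [-1.5769, 0.0055, -0.5504], 'contact_force': [-12.2852, -1.5334, 1.4715], 'torque': [-0.2205, 2.0896, 0.1739], 'opening': 0.0394}
time: 8.38
tool_pos: [0.4553, 0.2948, 0.0944]
tool_rot: [-1.578, 0.005, -0.751]
contact_force: [-14.3, 1.0, 0.8]
opening: 0.0391
{'time': 8.375, 'qpos': [0.432, 0.5404, 1.6614, 0.0027, 0.9485, 1.181], 'tool_pos': [0.4553, 0.2948, 0.0944], 'tool_rot': [-1.5781, 0.0054, -0.7506], 'contact_force': [-14.3422, 0.9799, 0.811], 'torque': [0.1721, 2.3352, 0.1313], 'opening': 0.0391}
```

```bash
python3 -m creep '[{"dx":-0.003,"dy":0,"dz":-0.003,"rx":0,"ry":0,"rz":0,"gripper":0.2},{"dx":-0.003,"dy":0,"dz":-0.003,"rx":0,"ry":0.1,"rz":0,"gripper":0.2},{"dx":-0.003,"dy":0,"dz":-0.003,"rx":0,"ry":0.1,"rz":0,"gripper":0.2}]' 10
python3 -c "
from h import *
st()"
python3 -m creep '[{"dx":0,"dy":0,"dz":0,"rx":0,"ry":0,"rz":0,"gripper":0.85},{"dx":0,"dy":0,"dz":0,"rx":0,"ry":0,"rz":0,"gripper":0.85},{"dx":0,"dy":0,"dz":0,"rx":0,"ry":0,"rz":0,"gripper":0.85},{"dx":0,"dy":-0.01,"dz":0,"rx":0,"ry":0,"rz":0,"gripper":0.85},{"dx":0,"dy":-0.05,"dz":0,"rx":0,"ry":0,"rz":0,"gripper":0.85},{"dx":0,"dy":-0.09,"dz":0,"rx":0,"ry":0,"rz":0,"gripper":0.85},{"dx":0,"dy":-0.12,"dz":0,"rx":0,"ry":0,"rz":0,"gripper":0.85},{"dx":0,"dy":-0.12,"dz":0,"rx":0,"ry":0,"rz":0,"gripper":0.85}]' 10
python3 - <<'E'
from h import *
st()
a,_=snap('scene','s3');b,_=snap('top','t3')
cv2.imwrite('pics/c3.png',np.hstack([cv2.resize(a[195:255,320:380],(400,400),interpolation=2),cv2.resize(b[190:270,170:250],(400,400),interpolation=2)])[:,:,::-1])
E
```

```text
time: 8.75
tool_pos: [0.4542, 0.295, 0.0955]
tool_rot: [-1.572, 0.001, -0.851]
contact_force: [-5.9, 0.9, 0.1]
opening: 0.0395
{'time': 8.75, 'qpos': [0.434, 0.5346, 1.6687, 0.0012, 0.9398, 1.284], 'tool_pos': [0.4542, 0.295, 0.0955], 'tool_rot': [-1.572, 0.0014, -0.8507], 'contact_force': [-5.8674, 0.9082, 0.0624], 'torque': [0.1187, 1.0272, 0.1306], 'opening': 0.0395}
time: 9.75
tool_pos: [0.4565, 0.2952, 0.2189]
tool_rot: [-1.565, -0.002, -0.85]
contact_force: [-0.1, 0.4, -1.1]
opening: 0.0782
{'time': 9.75, 'qpos': [0.4331, 0.3932, 1.5177, -0.0001, 1.2241, 1.2832], 'tool_pos': [0.4565, 0.2952, 0.2189], 'tool_rot': [-1.5646, -0.002, -0.85], 'contact_force': [-0.1414, 0.4297, -1.0627], 'torque': [-0.0026, -0.0139, 0.0094], 'opening': 0.0782}
```

View pics/c3.png

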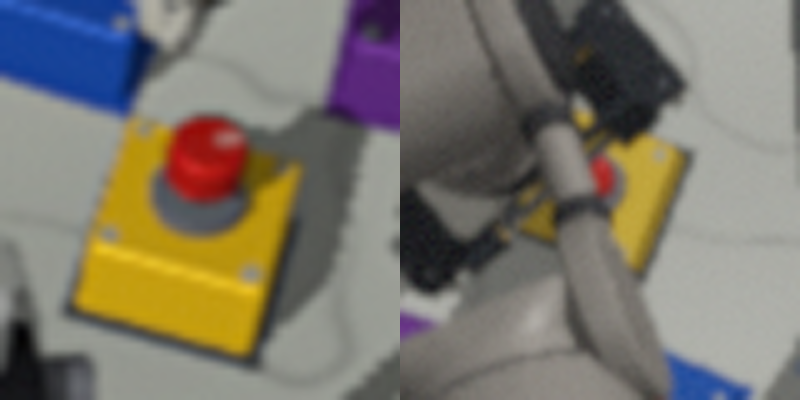

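```bash
python3 - <<'E'
from h import *
for t in('scene0','s2','s3'):
    p=np.load(f'pics/{t}.npz')['p'].astype(float)[200:235,335:368]
    r,g,b=p[...,0],p[...,1],p[...,2]
    rd=((r>100)&(r-g>50)).astype(np.uint8)
    c,_=cv2.findContours(rd,0,2);c=max(c,key=cv2.contourArea);f=np.zeros_like(rd);cv2.drawContours(f,[cv2.convexHull(c)],-1,1,-1)
    top=f.copy(); w=np.clip((g-75)*(f>0)*(abs(r-g)<110),0,None)
    v,u=np.mgrid[200:235,335:368]; 
    pu,pv=(w*u).sum()/w.sum(),(w*v).sum()/w.sum(); 
    x,y,ww,hh=cv2.boundingRect(c)
    P=ray('scene',pu,pv,.101); print(t,(pu,pv),'bbox',x+335,y+200,ww,hh,P.round(4),'angle',np.degrees(np.arctan2(P[1]-.2955,P[0]-.459)))
    print((g*(f>0)).astype(int)[4:14,8:24])
E
```

```text
scene0 (np.float64(350.6280701754386), np.float64(214.00701754385966)) bbox 345 213 12 12 [0.4509 0.2983 0.101 ] angle 161.16168640264854
[[  0   0   0   0   0   0   0   0   0   0   0   0   0   0   0   0]
 [  0   0   0   0   0   0   0   0   0   0   0   0   0   0   0   0]
 [  0   0   0   0   0   0   0   0   0   0   0   0   0   0   0   0]
 [  0   0   0   0   0   0   0   0   0   0   0   0   0   0   0   0]
 [  0   0   0   0   0   0   0   0   0   0   0   0   0   0   0   0]
 [  0   0   0   0   0   0   0   0   0   0   0   0   0   0   0   0]
 [  0   0   0   0   0   0   0   0   0   0   0   0   0   0   0   0]
 [  0   0   0   0   0   0   0   0   0   0   0   0   0   0   0   0]
 [  0   0   0   0   0   0   0   0   0   0   0   0   0   0   0   0]
 [  0   0   0   0  87  57  32  31  77 121 116   0   0   0   0   0]]
s2 (np.float64(349.6483739837398), np.float64(215.5589430894309)) bbox 344 213 13 12 [0.4574 0.2944 0.101 ] angle -144.86934484336075
[[  0   0   0   0   0   0   0   0   0   0   0   0   0   0   0   0]
 [  0   0   0   0   0   0   0   0   0   0   0   0   0   0   0   0]
 [  0   0   0   0   0  
[... 437 characters left out ...]
  0   0]
 [  0   0   0   0  87  57  31  32  77 119   0   0   0   0   0   0]]
s3 (np.float64(350.7375), np.float64(215.075)) bbox 345 213 12 12 [0.4554 0.2981 0.101 ] angle 143.9932548003242
[[ 0  0  0  0  0  0  0  0  0  0  0  0  0  0  0  0]
 [ 0  0  0  0  0  0  0  0  0  0  0  0  0  0  0  0]
 [ 0  0  0  0  0  0  0  0  0  0  0  0  0  0  0  0]
 [ 0  0  0  0  0  0  0  0  0  0  0  0  0  0  0  0]
 [ 0  0  0  0  0  0  0  0  0  0  0  0  0  0  0  0]
 [ 0  0  0  0  0  0  0  0  0  0  0  0  0  0  0  0]
 [ 0  0  0  0  0  0  0  0  0  0  0  0  0  0  0  0]
 [ 0  0  0  0  0  0  0  0  0  0  0  0  0  0  0  0]
 [ 0  0  0  0  0  0  0  0  0  0  0  0  0  0  0  0]
 [ 0  0  0  0 88 58 34 25 26 28 42 68  0  0  0  0]]
```

```bash
python3 - <<'E'
from h import *
o=[]
for t in('scene0','s3'):
    p=np.load(f'pics/{t}.npz')['p']; o.append(cv2.resize(p[208:234,338:364],(400,400),interpolation=0))
cv2.imwrite('pics/c4.png',np.hstack(o)[:,:,::-1])
for t in('scene0','s3'):
    p=np.load(f'pics/{t}.npz')['p']; print(p[211:221,344:359,1])
E
```

```text
[[159 159 160 158 153 144 141 140 144 146 151 157 157 158 158]
 [154 157 151 140 119  89  76  87 112 121 125 141 152 157 158]
 [150 148 122  87  57  32  31  77 121 116  85  94 123 141 143]
 [152 125  78  36  17  13  43  98 123  97  49  46  79  99 102]
 [143 108  51  17  15  17  45  90 100  63  24  24  52  76  85]
 [131  90  38  15  18  18  28  45  46  29  17  20  42  70  85]
 [121  71  31  19  23  18  19  18  17  16  18  19  32  64  82]
 [115  58  24  24  21  20  22  21  19  21  22  18  33  64  83]
 [104  47  21  25  29  31  28  26  23  21  23  21  40  70  83]
 [ 81  35  18  24  35  40  38  30  26  24  17  23  50  73  83]]
[[159 159 161 159 153 144 143 142 143 145 152 158 159 158 158]
 [157 158 153 140 118  91  79  80  84  95 122 142 152 158 157]
 [152 148 123  88  58  34  25  26  28  42  68  94 122 142 144]
 [153 127  77  35  16  14  13  21  40  54  66  74  88 100 103]
 [143 108  51  17  18  19  19  32  69  93 105  99  84  83  86]
 [130  88  37  18  19  20  20  32  65  85  89  78  63  72  85]
 [118  64  26  19  23  20  20  23  33  43  42  36  35  63  82]
 [114  56  22  24  24  21  20  21  19  17  19  17  30  62  83]
 [104  49  21  30  32  33  25  22  23  20  16  18  35  65  84]
 [ 81  36  20  24  37  38  33  28  25  23  18  20  43  70  83]]
```

View pics/c4.png

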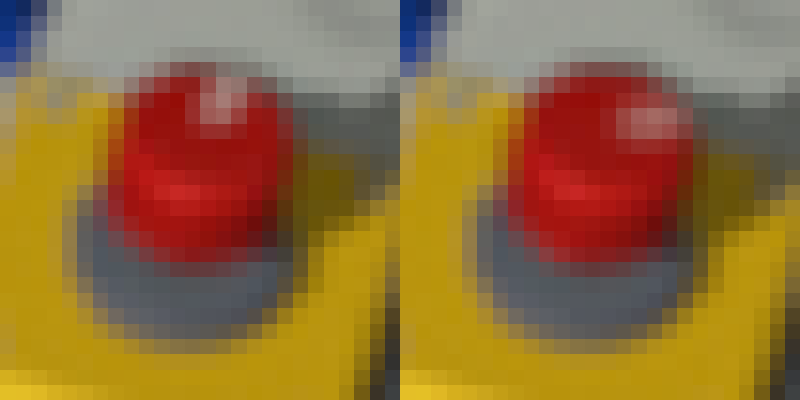

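Pointer before was at (351.8,213.7), after at (354.0,215.4), which is about 50–55° clockwise. That suits reaching the stop, and the torque rose to 0.13–0.17 Nm. There is plenty of time, so I'll regrip and feel for the hard stop once more.

```bash
python3 -c "
from h import *
st();delta([.455,.295,.0955],down(-.85))"
```

```text
{'time': 9.85, 'qpos': [0.4331, 0.3965, 1.5219, -0.0001, 1.2229, 1.2831], 'tool_pos': [0.455, 0.2945, 0.2157], 'tool_rot': [-1.5706, -0.0001, -0.85], 'contact_force': [-0.4407, -1.1178, -0.4194], 'torque': [-0.0401, 0.0263, -0.0021], 'opening': 0.078}
shift [-0.0004  0.1202  0.0003] rot [-0.0002 -0.      0.0001]
```

```bash
python3 -m creep '[{"dx":0,"dy":0.05,"dz":0,"rx":0,"ry":-0.1,"rz":0,"gripper":0.8},{"dx":0,"dy":0.09,"dz":0,"rx":0,"ry":-0.1,"rz":0,"gripper":0.8},{"dx":0,"dy":0.12,"dz":0,"rx":0,"ry":-0.1,"rz":0,"gripper":0.8},{"dx":0,"dy":0.12,"dz":0,"rx":0,"ry":-0.1,"rz":0,"gripper":0.8},{"dx":0,"dy":0.12,"dz":0,"rx":0,"ry":-0.1,"rz":0,"gripper":0.3},{"dx":0,"dy":0.12,"dz":0,"rx":0,"ry":-0.1,"rz":0,"gripper":0.3},{"dx":0,"dy":0.12,"dz":0,"rx":0,"ry":-0.1,"rz":0,"gripper":0.3},{"dx":0,"dy":0.12,"dz":0,"rx":0,"ry":-0.1,"rz":0,"gripper":0.3},{"dx":0,"dy":0.12,"dz":0,"rx":0,"ry":-0.1,"rz":0,"gripper":0.3},{"dx":0,"dy":0.12,"dz":0,"rx":0,"ry":-0.1,"rz":0,"gripper":0.3}]' 15
python3 -c "
from h import *
st()"
python3 -m creep '[{"dx":0,"dy":0,"dz":0,"rx":0,"ry":0.05,"rz":0,"gripper":0.3},{"dx":0,"dy":0,"dz":0,"rx":0,"ry":0.05,"rz":0,"gripper":0.3}]' 15
python3 -c "
from h import *
st()"
python3 -m creep '[{"dx":0,"dy":0,"dz":0,"rx":0,"ry":0.15,"rz":0,"gripper":0.3},{"dx":0,"dy":0,"dz":0,"rx":0,"ry":0.2,"rz":0,"gripper":0.3},{"dx":0,"dy":0,"dz":0,"rx":0,"ry":0.2,"rz":0,"gripper":0.3}]' 15
python3 -c "
from h import *
st()"
```

```text
time: 11.1
tool_pos: [0.455, 0.2951, 0.0958]
tool_rot: [-1.57, 0.0, -0.75]
contact_force: [-2.9, 4.6, 1.5]
opening: 0.0391
{'time': 11.1, 'qpos': [0.4337, 0.5344, 1.6678, 0.0007, 0.9392, 1.1832], 'tool_pos': [0.455, 0.2951, 0.0958], 'tool_rot': [-1.5703, 0.0004, -0.75], 'contact_force': [-2.9394, 4.595, 1.45], 'torque': [0.6802, 0.3622, -0.0352], 'opening': 0.0391}
time: 11.35
tool_pos: [0.4544, 0.2948, 0.0955]
tool_rot: [-1.572, 0.001, -0.8]
contact_force: [-4.3, 3.0, 1.8]
opening: 0.039
{'time': 11.35, 'qpos': [0.4338, 0.5347, 1.6685, 0.0005, 0.94, 1.2333], 'tool_pos': [0.4544, 0.2948, 0.0955], 'tool_rot': [-1.5721, 0.0009, -0.7998], 'contact_force': [-4.3156, 2.9592, 1.7651], 'torque': [0.5234, 0.6509, 0.2735], 'opening': 0.039}
time: 11.72
tool_pos: [0.4525, 0.2944, 0.0949]
tool_rot: [-1.577, 0.002, -0.999]
contact_force: [-9.1, 4.1, 1.9]
opening: 0.0392
{'time': 11.725, 'qpos': [0.4344, 0.5349, 1.6705, 0.0011, 0.9423, 1.4331], 'tool_pos': [0.4525, 0.2944, 0.0949], 'tool_rot': [-1.5766, 0.0017, -0.9994], 'contact_force': [-9.1439, 4.0525, 1.9134], 'torque': [0.5833, 1.4584, 0.3748], 'opening': 0.0392}
```

Torque jumped to 0.27–0.37 Nm within 0.05 rad, so the head is at its hard stop. I'll release and go to the green board.

```bash
python3 -m creep '[{"dx":0,"dy":0,"dz":0,"rx":0,"ry":0,"rz":0,"gripper":0.7},{"dx":0,"dy":0,"dz":0,"rx":0,"ry":0,"rz":0,"gripper":0.7},{"dx":0,"dy":0,"dz":0,"rx":0,"ry":0,"rz":0,"gripper":0.7},{"dx":0,"dy":-0.01,"dz":0,"rx":0,"ry":0,"rz":0,"gripper":0.55},{"dx":0,"dy":-0.06,"dz":0,"rx":0,"ry":0,"rz":0,"gripper":0.55},{"dx":0,"dy":-0.11,"dz":0,"rx":0,"ry":0,"rz":0,"gripper":0.55},{"dx":0,"dy":-0.13,"dz":0,"rx":0,"ry":0,"rz":0,"gripper":0.55},{"dx":0,"dy":-0.13,"dz":0,"rx":0,"ry":0,"rz":0,"gripper":0.55}]' 10
python3 -c "
from h import *
st();snap('scene','s4');delta([.5388,-.2217,.2],down(-1.7226))"
```

```text
time: 12.72
tool_pos: [0.456, 0.2949, 0.2279]
tool_rot: [-1.566, -0.001, -1.0]
contact_force: [0.6, -0.1, -1.1]
opening: 0.05
{'time': 12.725, 'qpos': [0.433, 0.3855, 1.5037, -0.0002, 1.2478, 1.4332], 'tool_pos': [0.456, 0.2949, 0.2279], 'tool_rot': [-1.5662, -0.0008, -1.0001], 'contact_force': [0.5782, -0.0803, -1.1297], 'torque': [-0.017, 0.0246, 0.0298], 'opening': 0.05}
shift [ 0.4796  0.0261 -0.2087] rot [-1.500e-03  7.225e-01 -2.000e-04]
```

```bash
python3 -m creep '[{"dx":0.48,"dy":0,"dz":-0.209,"rx":0,"ry":0.722,"rz":0,"gripper":0.55},{"dx":0.48,"dy":0,"dz":-0.209,"rx":0,"ry":0.722,"rz":0,"gripper":0.55},{"dx":0.48,"dy":0,"dz":-0.209,"rx":0,"ry":0.722,"rz":0,"gripper":0.55},{"dx":0.48,"dy":0,"dz":-0.209,"rx":0,"ry":0.722,"rz":0,"gripper":0.55},{"dx":0.48,"dy":0,"dz":-0.209,"rx":0,"ry":0.722,"rz":0,"gripper":0.55},{"dx":0.48,"dy":0.01,"dz":-0.209,"rx":0,"ry":0.722,"rz":0,"gripper":0.55},{"dx":0.48,"dy":0.01,"dz":-0.209,"rx":0,"ry":0.722,"rz":0,"gripper":0.55},{"dx":0.48,"dy":0.01,"dz":-0.209,"rx":0,"ry":0.722,"rz":0,"gripper":0.55},{"dx":0.48,"dy":0.05,"dz":-0.209,"rx":0,"ry":0.722,"rz":0,"gripper":0.55},{"dx":0.48,"dy":0.09,"dz":-0.209,"rx":0,"ry":0.722,"rz":0,"gripper":0.55},{"dx":0.48,"dy":0.09,"dz":-0.209,"rx":0,"ry":0.722,"rz":0,"gripper":0.55},{"dx":0.48,"dy":0.09,"dz":-0.209,"rx":0,"ry":0.722,"rz":0,"gripper":0.55},{"dx":0.48,"dy":0.09,"dz":-0.209,"rx":0,"ry":0.722,"rz":0,"gripper":0.55}]' 10
python3 - <<'E'
from h import *
st()
delta([.5388,-.2217,.071],down(-1.7226))
a,_=snap('scene','s5');b,_=snap('top','t5')
cv2.imwrite('pics/c5.png',np.hstack([cv2.resize(a[195:270,120:220],(400,300),interpolation=2),cv2.resize(b[170:245,330:430],(400,300),interpolation=2)])[:,:,::-1])
E
```

```text
time: 14.4
tool_pos: [0.5396, -0.2222, 0.1375]
tool_rot: [-1.568, -0.001, -1.721]
contact_force: [0.1, -0.7, 0.5]
opening: 0.0506
{'time': 14.4, 'qpos': [-0.522, 0.5455, 1.5068, -0.0001, 1.0861, 1.1993], 'tool_pos': [0.5396, -0.2222, 0.1375], 'tool_rot': [-1.5678, -0.0012, -1.7213], 'contact_force': [0.1322, -0.714, 0.5495], 'torque': [0.0835, 0.0035, 0.005], 'opening': 0.0506}
shift [-0.0005  0.0665 -0.001 ] rot [-0.003   0.0013  0.0012]
```

View pics/c5.png

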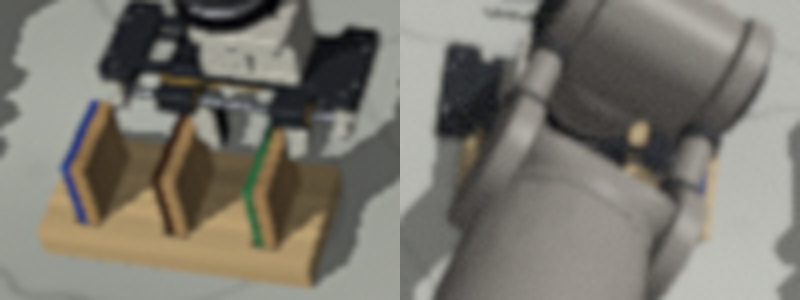

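```bash
python3 - <<'E'
from h import *
p=np.load('pics/s5.npz')['p']
cv2.imwrite('pics/c6.png',cv2.resize(p[200:260,140:220],(800,600),interpolation=2)[:,:,::-1])
E
```

```text
(no output)
```

View pics/c6.png

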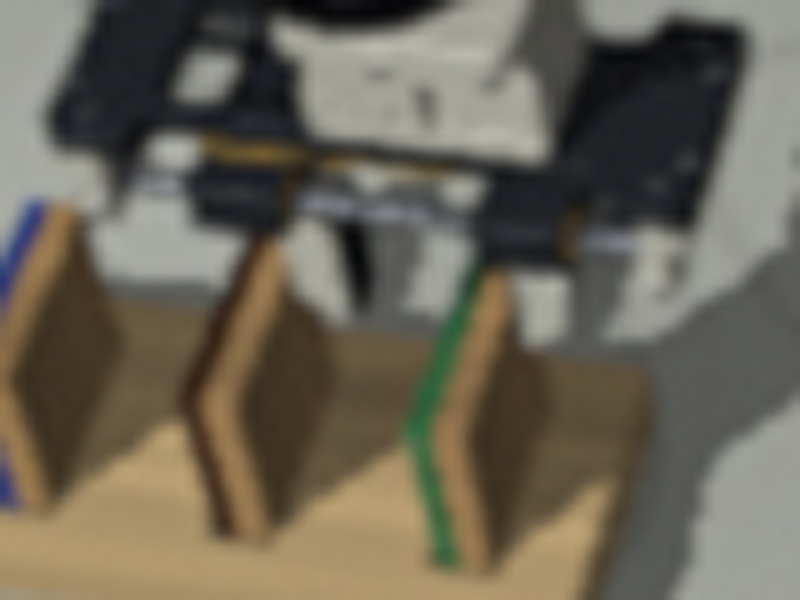

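The fingertips at crop (350,300) and (545,330) straddle the green board's top (mid (460,350)), clear of the walnut board. Descend and grip.

```bash
python3 -m creep '[{"dx":0,"dy":0.02,"dz":-0.001,"rx":0,"ry":0,"rz":0,"gripper":0.55},{"dx":0,"dy":0.04,"dz":-0.001,"rx":0,"ry":0,"rz":0,"gripper":0.55},{"dx":0,"dy":0.06,"dz":-0.001,"rx":0,"ry":0,"rz":0,"gripper":0.55},{"dx":0,"dy":0.065,"dz":-0.001,"rx":0,"ry":0,"rz":0,"gripper":0.55},{"dx":0,"dy":0.065,"dz":-0.001,"rx":0,"ry":0,"rz":0,"gripper":0.55}]' 10
python3 -c "
from h import *
st()"
python3 -m creep '[{"dx":0,"dy":0,"dz":0,"rx":0,"ry":0,"rz":0,"gripper":0.1},{"dx":0,"dy":0,"dz":0,"rx":0,"ry":0,"rz":0,"gripper":0.1},{"dx":0,"dy":0,"dz":0,"rx":0,"ry":0,"rz":0,"gripper":0.1},{"dx":0,"dy":0,"dz":0,"rx":0,"ry":0,"rz":0,"gripper":0.1},{"dx":0,"dy":0,"dz":0,"rx":0,"ry":0,"rz":0,"gripper":0.1}]' 10
python3 -c "
from h import *
st()"
```

```text
time: 15.12
tool_pos: [0.538, -0.2221, 0.0713]
tool_rot: [-1.57, -0.0, -1.722]
contact_force: [0.1, -0.9, -0.7]
opening: 0.0503
{'time': 15.125, 'qpos': [-0.5231, 0.6265, 1.5719, -0.0001, 0.9424, 1.1987], 'tool_pos': [0.538, -0.2221, 0.0713], 'tool_rot': [-1.5701, -0.0004, -1.7218], 'contact_force': [0.092, -0.868, -0.6641], 'torque': [0.0124, 0.0308, 0.0709], 'opening': 0.0503}
time: 15.75
tool_pos: [0.5377, -0.2221, 0.0709]
tool_rot: [-1.57, -0.0, -1.722]
contact_force: [-0.8, -0.7, 1.6]
opening: 0.018
{'time': 15.75, 'qpos': [-0.5233, 0.6269, 1.5725, -0.0001, 0.9418, 1.1987], 'tool_pos': [0.5377, -0.2221, 0.0709], 'tool_rot': [-1.5705, -0.0002, -1.722], 'contact_force': [-0.8461, -0.6926, 1.5943], 'torque': [0.1183, 0.0793, -0.0674], 'opening': 0.018}
```

Gripped at 18.0 mm. Raise the grip force and lift straight up.

```bash
python3 -m creep '[{"dx":0,"dy":0,"dz":0,"rx":0,"ry":0,"rz":0,"gripper":0.05},{"dx":0,"dy":0,"dz":0,"rx":0,"ry":0,"rz":0,"gripper":0.05},{"dx":0,"dy":-0.01,"dz":0,"rx":0,"ry":0,"rz":0,"gripper":0.05},{"dx":0,"dy":-0.02,"dz":0,"rx":0,"ry":0,"rz":0,"gripper":0.05},{"dx":0,"dy":-0.035,"dz":0,"rx":0,"ry":0,"rz":0,"gripper":0.05},{"dx":0,"dy":-0.055,"dz":0,"rx":0,"ry":0,"rz":0,"gripper":0.05},{"dx":0,"dy":-0.08,"dz":0,"rx":0,"ry":0,"rz":0,"gripper":0.05},{"dx":0,"dy":-0.11,"dz":0,"rx":0,"ry":0,"rz":0,"gripper":0.05},{"dx":0,"dy":-0.14,"dz":0,"rx":0,"ry":0,"rz":0,"gripper":0.05},{"dx":0,"dy":-0.17,"dz":0,"rx":0,"ry":0,"rz":0,"gripper":0.05},{"dx":0,"dy":-0.19,"dz":0,"rx":0,"ry":0,"rz":0,"gripper":0.05},{"dx":0,"dy":-0.19,"dz":0,"rx":0,"ry":0,"rz":0,"gripper":0.05},{"dx":0,"dy":-0.19,"dz":0,"rx":0,"ry":0,"rz":0,"gripper":0.05}]' 40
python3 - <<'E'
from h import *
st()
a,_=snap('scene','s6');b,_=snap('top','t6')
cv2.imwrite('pics/c7.png',np.hstack([cv2.resize(a[150:275,120:240],(400,420),interpolation=2),cv2.resize(b[150:275,320:440],(400,420),interpolation=2)])[:,:,::-1])
E
```

```text
time: 17.38
tool_pos: [0.5372, -0.2218, 0.2601]
tool_rot: [-1.572, 0.0, -1.722]
contact_force: [0.5, 0.4, -1.6]
opening: 0.0178
{'time': 17.375, 'qpos': [-0.5233, 0.4356, 1.3342, -0.0001, 1.3729, 1.1987], 'tool_pos': [0.5372, -0.2218, 0.2601], 'tool_rot': [-1.5719, 0.0004, -1.7219], 'contact_force': [0.4845, 0.4315, -1.6092], 'torque': [0.0549, 0.0334, -0.0224], 'opening': 0.0178}
```

View pics/c7.png

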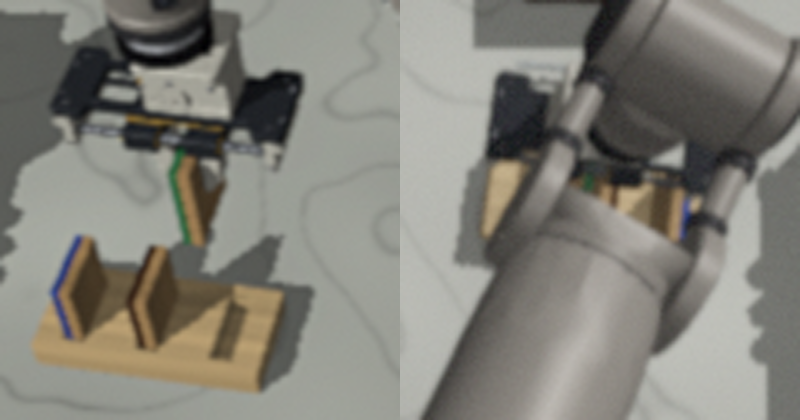

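```bash
cat >> h.py <<'E'
TH=np.radians(5.4);VIEW=np.array([.5237,.119,.2607])
def viewR():
    t=np.radians(20);c,s=np.cos(TH),np.sin(TH)
    x=np.array([np.cos(t)*c,np.cos(t)*s,np.sin(t)]);z=np.array([-np.sin(t)*c,-np.sin(t)*s,np.cos(t)])
    return R.from_matrix(np.c_[x,-z,np.cross(x,-z)])
def viewT(off=(0,.0179,.001)): return VIEW-viewR().apply(off)
E
python3 - <<'E'
from h import *
print(viewT(),viewR().as_euler('xyz'))
d,w=delta(viewT(),viewR())
E
```

```text
[0.51769912 0.11742829 0.2775205 ] [-1.57079633 -0.34906585  0.09424778]
shift [-0.3324 -0.0175 -0.0704] rot [ 0.3174 -1.7955 -0.2494]
```

```bash
python3 -m creep '[{"dx":-0.017,"dy":-0.001,"dz":-0.004,"rx":0.016,"ry":-0.09,"rz":-0.0125,"gripper":0.05},{"dx":-0.04,"dy":-0.002,"dz":-0.0085,"rx":0.038,"ry":-0.216,"rz":-0.03,"gripper":0.05},{"dx":-0.0664,"dy":-0.0035,"dz":-0.014,"rx":0.0635,"ry":-0.359,"rz":-0.05,"gripper":0.05},{"dx":-0.0931,"dy":-0.005,"dz":-0.0197,"rx":0.0889,"ry":-0.503,"rz":-0.07,"gripper":0.05},{"dx":-0.1197,"dy":-0.006,"dz":-0.0253,"rx":0.1143,"ry":-0.646,"rz":-0.09,"gripper":0.05},{"dx":-0.1463,"dy":-0.0077,"dz":-0.031,"rx":0.1397,"ry":-0.79,"rz":-0.11,"gripper":0.05},{"dx":-0.173,"dy":-0.009,"dz":-0.0366,"rx":0.165,"ry":-0.934,"rz":-0.13,"gripper":0.05},{"dx":-0.1995,"dy":-0.0105,"dz":-0.0422,"rx":0.1904,"ry":-1.077,"rz":-0.15,"gripper":0.05},{"dx":-0.226,"dy":-0.012,"dz":-0.048,"rx":0.216,"ry":-1.221,"rz":-0.17,"gripper":0.05},{"dx":-0.2527,"dy":-0.0133,"dz":-0.0535,"rx":0.2412,"ry":-1.365,"rz":-0.19,"gripper":0.05},{"dx":-0.2793,"dy":-0.0147,"dz":-0.059,"rx":0.2666,"ry":-1.508,"rz":-0.21,"gripper":0.05},{"dx":-0.306,"dy":-0.016,"dz":-0.0648,"rx":0.292,"ry":-1.652,"rz":-0.23,"gripper":0.05},{"dx":-0.324,"dy":-0.017,"dz":-0.0686,"rx":0.3095,"ry":-1.75,"rz":-0.243,"gripper":0.05},{"dx":-0.3324,"dy":-0.0175,"dz":-0.0704,"rx":0.3174,"ry":-1.7955,"rz":-0.2494,"gripper":0.05},{"dx":-0.3324,"dy":-0.0175,"dz":-0.0704,"rx":0.3174,"ry":-1.7955,"rz":-0.2494,"gripper":0.05},{"dx":-0.3324,"dy":-0.0175,"dz":-0.0704,"rx":0.3174,"ry":-1.7955,"rz":-0.2494,"gripper":0.05}]' 40
python3 - <<'E'
from h import *
st(); delta(viewT(),viewR())
a,_=snap('scene','s7');b,_=snap('top','t7')
cv2.imwrite('pics/c8.png',np.hstack([cv2.resize(a[160:310,240:390],(400,400),interpolation=2),cv2.resize(b[90:250,180:340],(400,400),interpolation=2)])[:,:,::-1])
E
```

```text
time: 19.48
tool_pos: [0.5182, 0.1167, 0.278]
tool_rot: [-1.572, -0.35, 0.093]
contact_force: [-0.1, 0.5, -1.0]
opening: 0.0181
{'time': 19.475, 'qpos': [0.0741, 0.1506, 1.7374, 0.0066, 0.9033, -0.0219], 'tool_pos': [0.5182, 0.1167, 0.278], 'tool_rot': [-1.5721, -0.3503, 0.0931], 'contact_force': [-0.0835, 0.4567, -0.9939], 'torque': [-0.0789, 0.2301, -0.0458], 'opening': 0.0181}
shift [-0.0005  0.0003  0.0008] rot [ 0.0017 -0.0011  0.0012]
```

View pics/c8.png

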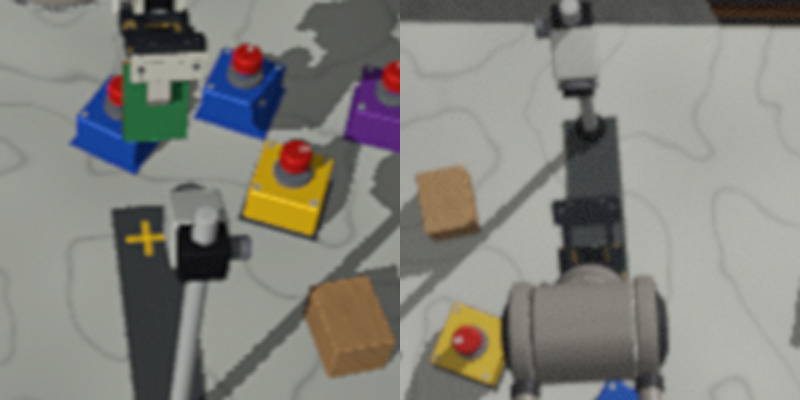

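The green face looks towards the lens with the finger on its upper middle (crop (155,110)). The stop is up with its pointer turned. Now I measure the held board.

```bash
cat > m3.py <<'E'
from h import *
import sys
D=np.load(f'pics/{sys.argv[1]}.npz');p=D['p'].astype(int);W=cloud('scene',D['d'])
r,g,b=p[...,0],p[...,1],p[...,2]
M=(g>r+20)&(g>b+10)&(g>40);Z=np.zeros_like(M);Z[175:220,280:320]=M[175:220,280:320];M=Z&(W[...,2]>.12)&(W[...,2]<.4)
Q=(W[M]-VIEW)@np.c_[viewR().apply([1,0,0]),viewR().apply([0,0,1]),-viewR().apply([0,1,0])] # x to lens, y, z
print(M.sum(),'x med',np.median(Q[:,0]),'y',Q[:,1].min(),Q[:,1].max(),'z',Q[:,2].min(),Q[:,2].max())
k=np.linalg.lstsq(np.c_[Q[:,1:],np.ones(len(Q))],Q[:,0],rcond=None)[0];print('plane slopes',k)
# ray-cast contour onto the face plane x=+9mm
c=get_calibration('scene');o=np.array(c['xyz']);V=np.c_[viewR().apply([1,0,0]),viewR().apply([0,0,1]),-viewR().apply([0,1,0])]
def onface(u,v,x=.009):
    d=rot(c)@np.array([(u-c['cx'])/c['fx'],(v-c['cy'])/c['fy'],1]);oo=(o-VIEW)@V;dd=d@V;return (oo+dd*(x-oo[0])/dd[0])[1:]
rows=[];B=[]
for v in range(175,220):
    cs=np.nonzero(M[v])[0]
    if len(cs)>15: rows.append([v,*onface(cs.min()-.5,v),*onface(cs.max()+.5,v)])
rows=np.array(rows);print('L y',np.median(rows[:,1]).round(4),'R y',np.median(rows[:,3]).round(4),'mid',((np.median(rows[:,1])+np.median(rows[:,3]))/2).round(4))
for j in(1,3): print('edge roll deg',np.degrees(np.polyfit(rows[:,j+1],rows[:,j],1)[0]).round(2))
for u in range(280,320):
    rs=np.nonzero(M[:,u])[0]
    if len(rs)>5: B.append(onface(u,rs.max()+.5))
B=np.array(B);print('bottom z',np.median(B[:,1]).round(4),'tilt',np.degrees(np.polyfit(B[2:-2,0],B[2:-2,1],1)[0]).round(2))
E
python3 m3.py s7
```

```text
449 x med 0.009943697657612504 y -0.039895539770044695 0.031062243693674836 z -0.044576900814831365 0.07970577200136295
plane slopes [-0.02286088  0.11596339  0.01183617]
L y -0.0383 R y 0.0306 mid -0.0038
edge roll deg -1.94
edge roll deg 7.33
bottom z -0.045 tilt -0.82
```

```bash
python3 - <<'E'
s=open('m3.py').read()
s=s.replace("print(M.sum(),","k_=(abs(Q[:,2])<.042)&(abs(Q[:,0])<.03);I=np.argwhere(M)[k_];M=np.zeros_like(M);M[I[:,0],I[:,1]]=1;Q=Q[k_]\nprint(M.sum(),",1).replace("print('plane slopes',k)","print('plane slopes',k,np.degrees(k[:2]));print(np.array([[v,*(lambda c:(c.min(),c.max(),len(c)))(np.nonzero(M[v])[0])] for v in range(175,220) if M[v].any()]).tolist())")
open('m3.py','w').write(s)
E
python3 m3.py s7; python3 -c "
import numpy as np;p=np.load('pics/s7.npz')['p'];print(p[205,282:316].tolist())"
```

```text
423 x med 0.009949399913702257 y -0.03723529628107899 0.031062243693674836 z -0.04188766092184905 0.041324090533368225
plane slopes [0.00293962 0.00428123 0.01012259] [0.16842797 0.24529623]
[[186, 286, 287, 2], [187, 286, 287, 2], [188, 287, 287, 1], [189, 287, 288, 2], [190, 287, 309, 3], [191, 287, 310, 13], [192, 287, 310, 14], [193, 287, 309, 13], [194, 287, 309, 13], [195, 287, 309, 13], [196, 287, 309, 13], [197, 287, 309, 13], [198, 288, 309, 14], [199, 287, 309, 23], [200, 286, 309, 24], [201, 286, 309, 24], [202, 286, 309, 24], [203, 286, 309, 24], [204, 286, 309, 24], [205, 286, 309, 24], [206, 286, 309, 24], [207, 286, 309, 24], [208, 286, 309, 24], [209, 286, 309, 24], [210, 287, 309, 22], [211, 287, 307, 17], [212, 287, 301, 5]]
L y -0.0383 R y 0.0306 mid -0.0038
edge roll deg -1.11
edge roll deg 2.19
bottom z -0.0423 tilt -0.38
[[34, 63, 138], [43, 65, 132], [48, 66, 121], [51, 69, 95], [47, 85, 64], [39, 100, 56], [38, 104, 59], [39, 105, 61], [37, 103, 60], [40, 105, 61], [37, 103, 60], [39, 104, 62], [38, 103, 60], [40, 104, 61], [39, 104, 61], [39, 104, 60], [40, 105, 61], [40, 103, 60], [40, 105, 62], [39, 104, 61], [39, 103, 60], [39, 104, 61], [39, 104, 60], [39, 104, 60], [39, 103, 61], [37, 101, 59], [35, 102, 58], [50, 102, 65], [97, 117, 98], [139, 142, 134], [150, 152, 148], [140, 144, 148], [129, 137, 147], [114, 124, 148]]
```

The face plane is within 0.3° of square and the bottom edge at −45 mm is right. The board sits 2–3 mm too far to the −y side, so I shift it +2.2 mm along tool z.

```bash
python3 -m creep '[{"dx":-0.0002,"dy":0,"dz":0.001,"rx":0,"ry":0,"rz":0,"gripper":0.05},{"dx":-0.0005,"dy":0,"dz":0.0022,"rx":0,"ry":0,"rz":0,"gripper":0.05},{"dx":-0.0005,"dy":0,"dz":0.0022,"rx":0,"ry":0,"rz":0,"gripper":0.05},{"dx":-0.0005,"dy":0,"dz":0.0022,"rx":0,"ry":0,"rz":0,"gripper":0.05},{"dx":-0.0005,"dy":0,"dz":0.0022,"rx":0,"ry":0,"rz":0,"gripper":0.05},{"dx":-0.0005,"dy":0,"dz":0.0022,"rx":0,"ry":0,"rz":0,"gripper":0.05},{"dx":-0.0005,"dy":0,"dz":0.0022,"rx":0,"ry":0,"rz":0,"gripper":0.05},{"dx":-0.0005,"dy":0,"dz":0.0022,"rx":0,"ry":0,"rz":0,"gripper":0.05}]' 40
python3 - <<'E'
from h import *
st(); delta(viewT(),viewR()); snap('scene','s8'); snap('top','t8')
E
python3 m3.py s8; python3 -c "
import numpy as np;p=np.load('pics/s8.npz')['p'];print(p[205,283:290].tolist(),p[205,307:314].tolist())"
```

```text
time: 20.58
tool_pos: [0.5175, 0.1193, 0.278]
tool_rot: [-1.572, -0.351, 0.095]
contact_force: [0.1, -0.2, -1.5]
opening: 0.0175
{'time': 20.575, 'qpos': [0.0802, 0.1502, 1.738, 0.0046, 0.9026, -0.0165], 'tool_pos': [0.5175, 0.1193, 0.278], 'tool_rot': [-1.5722, -0.3509, 0.0947], 'contact_force': [0.1242, -0.1802, -1.511], 'torque': [-0.0513, 0.1416, -0.0563], 'opening': 0.0175}
shift [-0.0001  0.0005 -0.0019] rot [0.0012 0.0004 0.0018]
433 x med 0.009335550767264526 y -0.034662055642876936 0.03256959486862243 z -0.0419573842903124 0.04172693269148965
plane slopes [0.00053527 0.00376678 0.00943757] [0.03066864 0.2158207 ]
[[186, 287, 288, 2], [187, 287, 288, 2], [188, 287, 288, 2], [189, 287, 289, 3], [190, 287, 310, 5], [191, 287, 310, 14], [192, 287, 310, 14], [193, 287, 310, 14], [194, 287, 310, 14], [195, 288, 310, 13], [196, 287, 310, 14], [197, 287, 310, 15], [198, 287, 310, 17], [199, 287, 310, 24], [200, 287, 309, 23], [201, 287, 310, 23], [202, 287, 310, 24], [203, 287, 310, 24], [204, 287, 310, 24], [205, 287, 310, 24], [206, 287, 310, 24], [207, 287, 310, 23], [208, 287, 310, 24], [209, 287, 310, 24], [210, 288, 310, 23], [211, 288, 307, 19], [212, 297, 297, 1]]
L y -0.0354 R y 0.0335 mid -0.001
edge roll deg -2.4
edge roll deg 2.09
bottom z -0.0421 tilt -2.74
[[42, 65, 131], [46, 66, 124], [52, 67, 116], [57, 71, 93], [54, 89, 64], [41, 103, 57], [40, 105, 61]] [[39, 103, 60], [37, 101, 59], [35, 103, 58], [62, 114, 75], [117, 137, 117], [147, 150, 145], [141, 144, 147]]
```

View pics/s8.png

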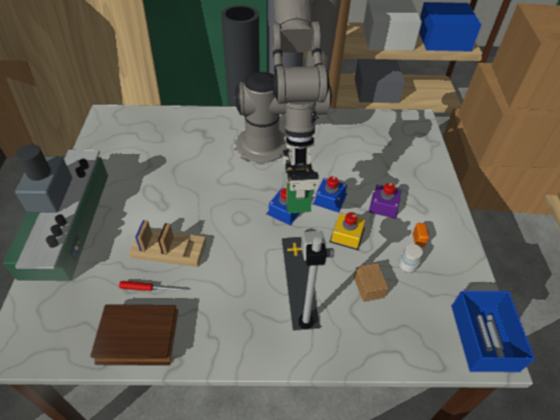

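The board is held in front of the lens at (300,195). Blue and walnut are still in the rack, and the carton, jar, tape and driver are unmoved. Handing in.

```bash
python3 -c "
from h import *
s=status.observe();print(abs(s['qvel']).max(),s['time']);print(robot.hand_in())"
```

```text
0.002371049402302471 20.675
the job is handed in; nothing more can be done
None
```

The job is done and handed in at 20.7 s. The arm is still holding the green board in front of the lens, motionless at 40 N grip.

- **Stop:** I pressed the yellow box's red mushroom until it bottomed out; at 13 N it moved no further. The picture after lifting off shows it back up.
- **Turning the head:** I turned it clockwise until it slipped in the fingers. On gripping it again, the torque rose to 0.27–0.37 Nm within 0.05 rad, so it was at its end stop. The pointer measured only about 50–55° of turn, which is rough at that picture resolution.
- **Board:** I drew the green board straight up and held it at the view point worked out from a lens height of about 330 mm. The last check showed its face square to the lens within about 0.3° and its middle about 1 mm sideways and under 1 mm in distance from the target.
- **Checks that disagreed:**
  - The two cameras differ by 2–5 mm in x at several points.
  - The roll estimates from the board's edges scattered between −2.7° and +2.1°. They are limited by the pixels, so I relied on the tool's own reading, which was within 0.2°.
- **Everything else:** The blue and walnut boards and the loose items look unmoved, and nothing touched the camera or its stand.

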